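Put the loose half sole away in the sole rack

TASK

Dig the loose half sole out of the basin and put it away in the empty pigeonhole of the sole rack: round toe first, slid in flat under the lips and pushed fully home. A heel is lying on top of it and another piece is close beside its narrow end, so clear those aside first; everything else in the basin must stay in it, and the two soles already in the rack and the other things on the bench stay where they are.

Things in the scene. Friction and masses are not known exactly. Their poses are not given: they have to be found in the camera images.
- sole: the loose half sole: flat stiff tan leather, 140 mm long, 8 mm thick, 90 g, flat in the basin. Origin: centre of its underside; +x points to the round toe (radius 39 mm, tip at x = +70), z up. The narrow waist is 52 mm wide with parallel sides from the straight cut end (x = -70) to x = -30, then flares to 78 mm at x = +12. Symmetric about its x axis
- sole_waist_end (a point): middle of the straight cut end of the loose sole: at (-70, 0, +4) mm in the sole's frame; axes as the sole's
- heel: tan leather heel block, D-shaped, 70 mm long (x), 62 mm wide (y), 32 mm high, about 120 g; starts lying flat on top of the sole's waist part. Origin: centre of its underside; straight front at +x, round back at -x (radius 31)
- heel_lift: lower D-shaped tan leather heel piece, 68 mm long (x), 62 mm wide (y), 20 mm high, about 80 g, flat on the basin's floor beside the sole. Origin: centre of its underside; straight front at +x, round back at -x
- wax_tin: round flat steel tin, 66 mm diameter, 20 mm high, about 70 g, flat on the basin's floor beside the sole. Either it or the heel lift is close beside the sole's waist (too close for a gripper finger), the other is further off near the toe. Origin: centre of its underside
- burnisher: round-ended wooden burnishing stick, 110 mm long (x), 22 mm wide, 16 mm high, about 40 g, flat on the basin's floor beside the toe. Origin: centre of its underside
- basin: round aluminium basin, fixed to the bench. Flat inner floor 5 mm above the bench, radius 158 mm at the floor; nearly upright wall 4 mm thick, rim 50 mm above the bench at 171 mm outer radius. Origin: centre of its underside on the bench
- rack: sole rack, fixed: plywood plinth 22 mm high with three grey metal pigeonholes side by side at 98 mm pitch, open towards its -x (about towards the robot). Origin: on the bench, 30 mm in front of the middle of its front face; x points into the pigeonholes. Cheeks 60 mm high at y = +-148 to 160 mm, back board 75 mm high from x = 184 mm; nothing projects beyond the front face
- channel_a: pigeonhole holding a half sole, fixed. All three are alike: channels 148 mm long (x), 94 mm wide (y), 23 mm high. Origin: centre of the underside, 22 mm above the bench; x points into it. Front face at x = -75 mm, back stop at x = +69 mm (144 mm deep inside); floor 4 mm thick
- channel_b: pigeonhole with a half sole in it, as channel_a
- channel_c: the EMPTY pigeonhole, as channel_a; which of the three places it has varies. Inside it is 86 mm wide and 16 mm high, between its floor (26 mm above the bench) and two side lips 3 mm thick that reach in over the edges to y = +-25 mm, so that the middle 50 mm are open above and a finger can follow the sole in there
- channel_c_mouth (a point): middle of the empty pigeonhole's floor at its front face: at (-75, 0, +4) mm in channel_c's frame; axes as channel_c's
- stock_1: half sole just like the loose one, fully home in channel_a, toe inwards; leave it alone
- stock_2: half sole just like the loose one, fully home in channel_b, toe inwards; leave it alone
- cement_tin: bystander: upright tin, 90 mm diameter, 114 mm high, at the back of the bench. Origin: centre of its underside
Mind the look-alikes: they are no part of the job. What is shaped like the heel_lift but purple is not meant. Leave any red look-alike of the heel alone.

How it is judged:
By the outcome, as a careful person would: the job done as asked, in the order asked, and still so for the second after the job is handed in, with the robot touching nothing.
It also fails if it takes over 64 s, if anything falls off the work surface, if the arm or the gripper's body presses on something with over 40 N, if the wrist force passes 120 N, or if a joint passes its speed limit or range.

ROBOT

A 6-joint arm with a two-finger parallel gripper is mounted at the origin on the work surface. World frame = base frame: x ahead of the robot, y to its left, z up, the work surface at z = 0. Lengths are in m, angles in rad, forces in N, time in s.
With the tool pointing down it reaches from about 0.3 to 0.875 m from the base axis. Payload 6.4 kg.
Tool frame: the origin (TCP) lies on the mounting face of the last link; the fingertips stand 166 mm ahead of it and the grasp point (between the pads) lies 147 mm ahead of it; z points along the fingers, y is the direction in which the jaws open and shut (so a half turn about z gives the same grasp; the last joint's range is limited). The gripper opens to 88 mm and grips with 3 to 60 N. Pads are 18 mm wide; open, the fingers measure 123 mm over their backs; the gripper's body (75 mm by 187 mm) begins 45 mm behind the grasp point.
Start: joints at [-1.435, 0.181, 1.607, -0, 1.354, -0.206], TCP at [0.193, -0.542, 0.405] pointing down, gripper open.
Joint ranges: [-2.99, 2.99], [-0.89, 2.07], [0.3, 2.58], [-1.14, 4.28], [0, 2.63], [-3.12, 3.12]. Speed limits (rad/s): [2.57, 2.57, 3.01, 3.14, 3.14, 3.14].

INTERFACE

Orientations are given as a 3x3 rotation matrix whose columns are the frame's x, y, z axes.
In Python, from cell import bot gives the robot as it stands.
- The arm moves only by the tool arm_command, never from a script. Its argument "targets" is a list of rows, each an object of numbers: "wx", "wy", "wz": the turn, a rotation vector about the world's x, y, z in degrees; "x", "y", "z": the shift along the world's x, y, z in m; "jaw": the finger opening in m, from 0 to 0.0881. In form: [{"wx": .., "wy": .., "wz": .., "x": .., "y": .., "z": .., "jaw": ..}, ...]. A call has 1 to 5 rows; each row shifts and turns the pose as measured when the row begins; what a row does not reach is not made up. A row lasts 1/8 s, in which the tool goes at most 62.5 mm and 10.7 degrees, less where a joint would pass 70% of its speed; a pose out of reach is approached as far as the arm can. A call is refused whole if a number of a shift passes 0.0625 or a number of a turn 10.7, either way. A call with a gripper value outside its range is refused whole. The fingers move at their own pace and stop on an object; "force" is the grip in N (left out, the last holds). Time passes only in rows, so rows that do not move let the fingers close. It gives the time, the measured TCP pose, the force and the opening at its end, in the units of the state.
- bot.state(): the state, without advancing time (a new reading comes with each control period).
- bot.snapshot(name): name is "side" or "top" or "wrist"; returns a dict with "color" (480x640x3 uint8, red, green, blue), "intrinsics" (3x3 intrinsics, pixels), "view" (4x4, takes a point from world to camera coordinates). Camera axes: x right, y up, looking along -z (the intrinsics and any distortion apply to the point x, -y, -z); pixel columns grow to the right and rows downward; lengths in m; the calibration is good to about 2 mm. A picture is of the moment at which its call begins. There is no depth.
- bot.close_job(): hands the job in, once; it reports no verdict.
The state is a dict: "clock": time; "qpos": joint angles; "joint_velocities": joint speeds; "joint_torque": joint torques, N m; "tcp_pos": TCP position; "ee_rot": TCP orientation; "contact_force": force on the tool from outside, world axes, zero at the start; "wrist_torque": the same for the moment, N m; "gripper_width": finger opening in m.
Only numpy, scipy, OpenCV 4.12 (cv2) and the standard library are available. Lean on these libraries where they do the work, as an engineer would, in place of code of your own. Each camera call takes 0.05 s, during which the arm holds its last target. There are 200 camera calls.

## Working session

There is one attempt and no reset: what is moved stays moved. The work goes in short steps, Python scripts to look and compute and a tool call to move; the robot and the scene stay as the last step left them, time stands still between calls to the robot, and variables do not carry over. Pictures are saved under pics/ and viewed, about 8 in all and at most 12, crops included, and the job is handed in when it is done.

Besides the shell and the picture viewer there is one more tool, called after "Call:" as name(argument=value, ...), one argument or row to a line, values as JSON. arm_command: Moves the arm, as the interface text tells. Its arguments: {"type":"object","properties":{"targets":{"type":"array"},"force":{"type":"number"}},"required":["targets"]}

```bash
ls; mkdir -p pics; cat > h.py <<'E'
import numpy as np, cv2
from cell import bot
def snap(n,f=None):
    s=bot.snapshot(n); np.savez(f'pics/{f or n}.npz',**s)
    if f: cv2.imwrite(f'pics/{f}.png',s['color'][:,:,::-1])
    return s
def ray(s,u,v):
    K=s['intrinsics'];V=s['view'];d=np.array([(u-K[0,2])/K[0,0],-(v-K[1,2])/K[1,1],-1.])
    R=V[:3,:3];return -R.T@V[:3,3],R.T@d
def onz(s,u,v,z):
    o,d=ray(s,u,v);return o+d*(z-o[2])/d[2]
def pix(s,p):
    c=s['view']@np.append(p,1);K=s['intrinsics']
    return K[0,0]*c[0]/-c[2]+K[0,2],K[1,1]*-c[1]/-c[2]+K[1,2]
E
python3 - <<'E'
from h import *
for n in ('top','side'):
    s=snap(n,n+'0'); o,d=ray(s,320,240); print(n,o.round(3),d.round(3),s['intrinsics'].round(1).tolist())
print(bot.state())
E
```

```text
pics
top [0.339 0.014 1.233] [ 0.144  0.012 -0.99 ] [[575.3, 0.0, 328.9], [0.0, 575.3, 240.8], [0.0, 0.0, 1.0]]
side [-0.002  0.788  0.781] [ 0.433 -0.658 -0.616] [[457.0, 0.0, 323.3], [0.0, 457.0, 243.0], [0.0, 0.0, 1.0]]
{'clock': 0.1, 'qpos': array([-1.43532371e+00,  1.81480629e-01,  1.60786212e+00, -1.27733253e-05,
        1.35383748e+00, -2.06298330e-01]), 'joint_velocities': array([-0.00022397, -0.00080783, -0.00056412, -0.00024523,  0.00048534,
        0.00021037]), 'joint_torque': array([ 1.11293546e-03, -4.34815013e+01, -3.42694581e+01,  7.05286162e-02,
        3.39936884e-02, -4.67044924e-05]), 'tcp_pos': array([ 0.1927005 , -0.54151838,  0.40391441]), 'ee_rot': array([[ 9.42161711e-01,  3.35158559e-01, -2.26775102e-04],
       [ 3.35158490e-01, -9.42160452e-01,  1.57134317e-03],
       [ 3.12990578e-04, -1.55646497e-03, -9.99998740e-01]]), 'contact_force': array([ 0.67944848, -0.7953095 , -0.17842825]), 'wrist_torque': array([ 0.00894493, -0.03429488, -0.03080525]), 'gripper_width': 0.08786413736906326}
```

View pics/top0.png

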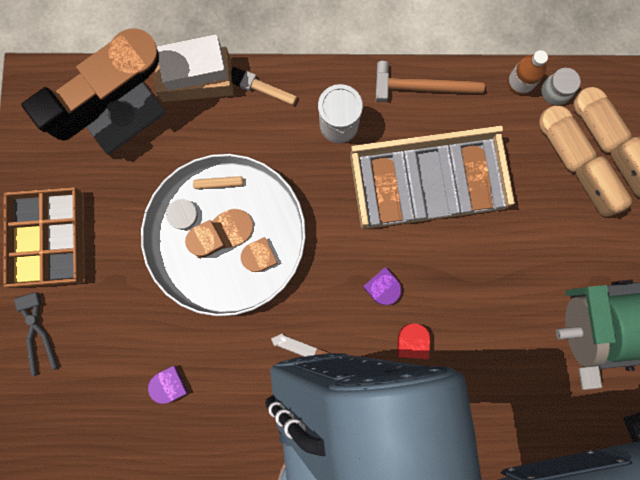

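View pics/side0.png

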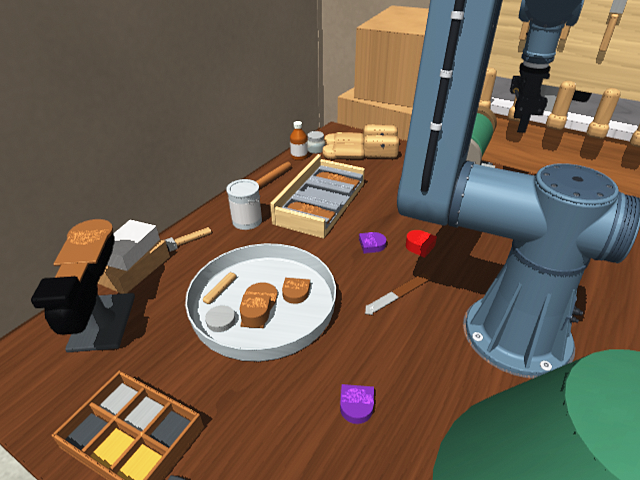

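The empty pigeonhole is the middle one (435,180). The heel (205,238) sits on the sole, whose toe is at (236,225). The tin is at (181,214), the lift at (259,255) and the burnisher at (218,183). I'll zoom in for the measurements.

```bash
python3 - <<'E'
from h import *
s=dict(np.load('pics/top0.npz')); im=s['color'][:,:,::-1]
a=cv2.resize(im[145:325,130:320],None,fx=4,fy=4,interpolation=cv2.INTER_CUBIC)[:600]
a=cv2.resize(im[150:300,140:310],(680,600),interpolation=cv2.INTER_CUBIC)
cv2.imwrite('pics/c1.png',a)
hsv=cv2.cvtColor(im,cv2.COLOR_BGR2HSV)
m=((hsv[...,1]>90)&(hsv[...,2]>60)).astype('uint8')
m[:150]=0;m[310:]=0;m[:,:150]=0;m[:,300:]=0
cv2.imwrite('pics/m1.png',m*255)
for c in cv2.findContours(m,0,2)[0]:
    if cv2.contourArea(c)>60:
        r=cv2.minAreaRect(c);print(r,cv2.contourArea(c),onz(s,*r[0],.02).round(3))
for n,u,v,z in (('basin',223,235,.05),('tin',181,214,.025)):print(n,onz(s,u,v,z))
E
```

```text
((284.5, 297.5), (23.0, 29.0), 90.0) 292.5 [0.394 0.103 0.02 ]
((160.3037109375, 301.6897888183594), (49.57822799682617, 24.627750396728516), 41.72951126098633) 468.5 [0.384 0.363 0.02 ]
((256.5, 256.5000305175781), (29.068883895874023, 31.752166748046875), 63.43495178222656) 781.5 [0.48  0.164 0.02 ]
((219.4000244140625, 233.8000030517578), (34.882659912109375, 69.76531982421875), 63.43495178222656) 1950.0 [0.529 0.244 0.02 ]
((217.95431518554688, 182.3603973388672), (9.119621276855469, 48.447994232177734), 85.91438293457031) 386.0 [0.641 0.25  0.02 ]
((224.49996948242188, 173.49998474121094), (148.99996948242188, 46.99999237060547), 0.0) 2202.5 [0.661 0.237 0.02 ]
basin [0.52145182 0.23062731 0.05      ]
tin [0.57031409 0.32613638 0.025     ]
```

View pics/c1.png

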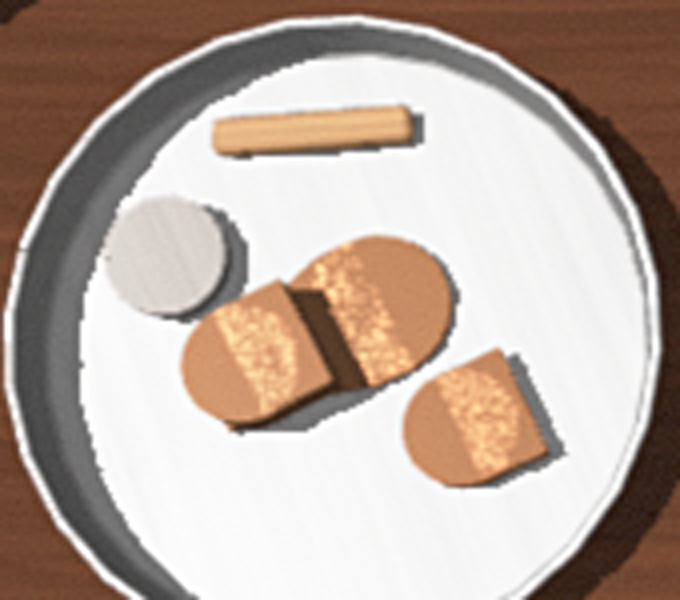

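The crop shows the heel's front corners at (290,283) and (332,382), toe extremes at x≈454 and y≈235, the tin centre at (168,256) and a waist corner at (235,430). The piece beside the waist is the tin. Next I'll convert these to world coordinates.

```bash
python3 - <<'E'
from h import *
s=dict(np.load('pics/top0.npz')); im=s['color'][:,:,::-1]
P=lambda u,v,z:onz(s,140+u/4-.4,150+v/4-.4,z)[:2]
rim=np.array([P(*p,.05) for p in ((5,345),(350,18),(658,320),(60,120),(590,120))])
A=np.c_[2*rim,np.ones(5)];b=(rim**2).sum(1);x=np.linalg.lstsq(A,b,rcond=None)[0];print('basin',x[:2],np.sqrt(x[2]+x[0]**2+x[1]**2))
h1,h2=P(290,283,.045),P(332,382,.045);e=h1-h2;print('heel edge',h1,h2,np.linalg.norm(e))
ax=np.array([e[1],-e[0]])/np.linalg.norm(e);print('heel c',(h1+h2)/2-35*ax/1000,'yaw',np.degrees(np.arctan2(ax[1],ax[0])), 'back pt',P(182,365,.045))
print('tin',P(168,256,.025),P(105,256,.025),P(229,256,.025))
print('toe top/right',P(380,235,.013),P(454,290,.013),'toe tip-ish',P(449,275,.013)); print('waist corner',P(232,430,.013))
print('lift',P(475,420,.025),'burn',P(312,130,.021))
R=lambda u,v,z:onz(s,u,v,z)[:2].round(4)
print('rack front',R(362,226,.06),R(515,205,.06))
a=cv2.resize(im[125:235,345:520],None,fx=4.5,fy=4.5,interpolation=cv2.INTER_CUBIC);cv2.imwrite('pics/c2.png',a)
E
```

```text
basin [0.53146231 0.23459518] 0.17146562360980355
heel edge [0.5532054  0.25529476] [0.50093014 0.23174684] 0.05733417472530935
heel c [0.5126928  0.27543255] yaw -65.75033665136057 back pt [0.50958244 0.31015149]
tin [0.57118755 0.32489143] [0.57105608 0.35847951] [0.57131487 0.29236345]
toe top/right [0.58547098 0.21409014] [0.55548512 0.1734931 ] toe tip-ish [0.56367486 0.17636566]
waist corner [0.47926003 0.29013   ]
lift [0.48366743 0.15929236] burn [0.64144983 0.25100661]
rack front [ 0.5398 -0.058 ] [ 0.5854 -0.3768]
```

View pics/c2.png

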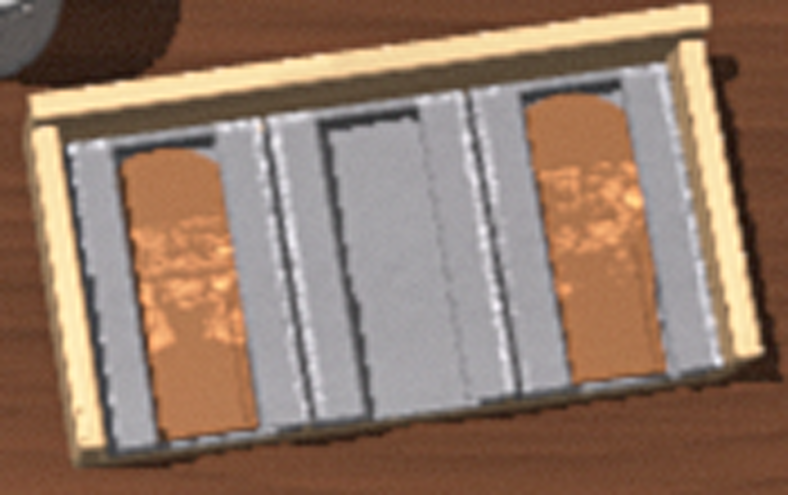

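Call:
arm_command(
  targets=[
    {"x": 0.0228,"y": 0.058,"z": 0,"wz": 6.8,"jaw": 0.0881},
    {"x": 0.0228,"y": 0.058,"wz": 6.8},
    {"x": 0.0228,"y": 0.058,"wz": 6.8},
    {"x": 0.0228,"y": 0.058,"wz": 6.8},
    {"x": 0.0228,"y": 0.058,"wz": 6.8},
  ],
)

```text
$.targets[0]: bad value
```

Call:
arm_command(
  targets=[
    {"x": 0.0228,"y": 0.058,"wz": 6.8},
    {"x": 0.0228,"y": 0.058,"wz": 6.8},
    {"x": 0.0228,"y": 0.058,"wz": 6.8},
    {"x": 0.0228,"y": 0.058,"wz": 6.8},
    {"x": 0.0228,"y": 0.058,"wz": 6.8},
  ],
)

```text
$.targets[0]: bad value
```

Call:
arm_command(
  targets=[
    {"x": 0.0228,"y": 0.058,"wz": 6.8},
    {"x": 0.0228,"y": 0.058,"wz": 6.8},
    {"x": 0.0228,"y": 0.058,"wz": 6.8},
    {"x": 0.0228,"y": 0.058,"wz": 6.8},
  ],
)

```text
$.targets[0]: bad value
```

Call:
arm_command(
  targets=[
    {"wx": 0,"wy": 0,"wz": 6.8,"x": 0.0228,"y": 0.058,"z": 0,"jaw": 0.088},
    {"wx": 0,"wy": 0,"wz": 6.8,"x": 0.0228,"y": 0.058,"z": 0,"jaw": 0.088},
    {"wx": 0,"wy": 0,"wz": 6.8,"x": 0.0228,"y": 0.058,"z": 0,"jaw": 0.088},
    {"wx": 0,"wy": 0,"wz": 6.8,"x": 0.0228,"y": 0.058,"z": 0,"jaw": 0.088},
    {"wx": 0,"wy": 0,"wz": 6.8,"x": 0.0228,"y": 0.058,"z": 0,"jaw": 0.088},
  ],
)

```text
clock: 0.72
tcp_pos: [0.3049, -0.2501, 0.4007]
ee_rot: [[0.585, 0.811, -0.003], [0.811, -0.585, 0.005], [0.002, -0.005, -1.0]]
contact_force: [1.3, 0.1, 0.1]
gripper_width: 0.0879
```

Call:
arm_command(
  targets=[
    {"wx": 0,"wy": 0,"wz": 6.8,"x": 0.0228,"y": 0.058,"z": 0,"jaw": 0.088},
    {"wx": 0,"wy": 0,"wz": 6.8,"x": 0.0228,"y": 0.058,"z": 0,"jaw": 0.088},
    {"wx": 0,"wy": 0,"wz": 6.8,"x": 0.0228,"y": 0.058,"z": 0,"jaw": 0.088},
    {"wx": 0,"wy": 0,"wz": 6.8,"x": 0.0228,"y": 0.058,"z": 0,"jaw": 0.088},
    {"wx": 0,"wy": 0,"wz": 6.8,"x": 0.0228,"y": 0.058,"z": 0,"jaw": 0.088},
  ],
)

```text
clock: 1.35
tcp_pos: [0.4164, 0.0421, 0.4009]
ee_rot: [[0.013, 1.0, -0.001], [1.0, -0.013, 0.002], [0.002, -0.001, -1.0]]
contact_force: [0.7, -1.7, -0.1]
gripper_width: 0.088
```

Call:
arm_command(
  targets=[
    {"wx": 0,"wy": 0,"wz": 6.4,"x": 0.024,"y": 0.0565,"z": 0,"jaw": 0.088},
    {"wx": 0,"wy": 0,"wz": 6.4,"x": 0.024,"y": 0.0565,"z": 0,"jaw": 0.088},
    {"wx": 0,"wy": 0,"wz": 6.4,"x": 0.024,"y": 0.0565,"z": 0,"jaw": 0.088},
    {"wx": 0,"wy": 0,"wz": 6.4,"x": 0.024,"y": 0.0565,"z": 0,"jaw": 0.088},
  ],
)

```text
clock: 1.85
tcp_pos: [0.5117, 0.2732, 0.4002]
ee_rot: [[-0.436, 0.9, -0.001], [0.9, 0.436, 0.0], [0.001, -0.001, -1.0]]
contact_force: [0.7, 0.2, 1.1]
gripper_width: 0.0878
```

```bash
python3 - <<'E'
from h import *
s=snap('wrist','w1'); st=bot.state();print(st['tcp_pos'],st['qpos'],ray(s,320,240))
for p in ((.5127,.2754,.045),(.5532,.2553,.045),(.5009,.2317,.045),(.571,.325,.025),(.5326,.2402,.013)):print(np.round(pix(s,p)))
E
```

```text
[0.51299187 0.27825161 0.39910157] [ 0.29269293  0.20428446  1.59105758  0.0042538   1.34613672 -0.16605906] (array([0.47734915, 0.34336777, 0.38036331]), array([ 0.12810111, -0.27093861, -0.95404006]))
[323. 211.]
[352. 247.]
[293. 245.]
[399. 187.]
[325. 241.]
```

View pics/w1.png

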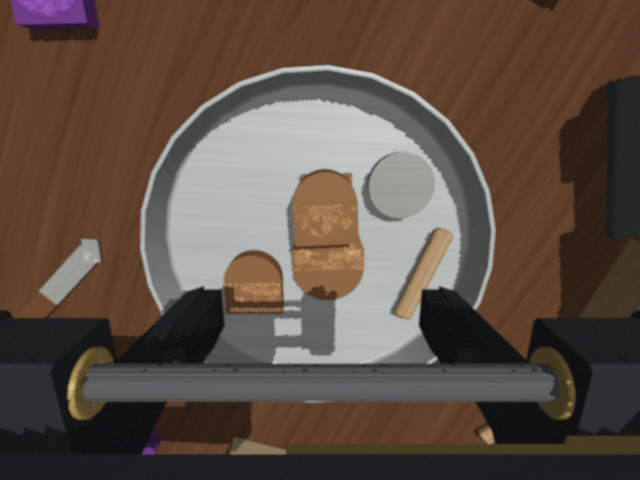

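The wrist view confirms the estimates: heel front edge from (295,248) to (350,244), waist end corners (301,176) and (352,174), toe tip (328,299), tin at (401,185).

```bash
python3 - <<'E'
from h import *
s=dict(np.load('pics/w1.npz'))
f=lambda u,v,z:onz(s,u,v,z)[:2]
a,b=f(301,176,.013),f(352,174,.013);t=f(328,299,.013);w=(a+b)/2
d=t-w;print('waist',w,np.linalg.norm(a-b),'tip',t,np.linalg.norm(d),'yaw',np.degrees(np.arctan2(d[1],d[0])))
l,r=f(293,247,.045),f(353,244,.045);e=r-l;n=np.linalg.norm(e);ax=np.array([e[1],-e[0]])/n
print('heel c',(l+r)/2-.035*ax,n,np.degrees(np.arctan2(ax[1],ax[0])),'back',f(325,169,.045))
print('tin',f(401,185,.025),np.linalg.norm(f(368,185,.025)-f(435,185,.025)))
E
```

```text
waist [0.50273556 0.30358442] 0.05132667059539997 tip [0.5648454 0.1806095] 0.13776960327131746 yaw -63.203439342536235
heel c [0.51053578 0.27498286] 0.05853943841057762 -61.15588170278157 back [0.49691433 0.31134797]
tin [0.57198965 0.32799636] 0.06573330163058799
```

Call:
arm_command(
  targets=[
    {"wx": 0,"wy": 0,"wz": 1,"x": 0.002,"y": -0.01,"z": -0.055,"jaw": 0.088},
    {"wx": 0,"wy": 0,"wz": 0,"x": 0,"y": 0,"z": -0.055,"jaw": 0.088},
    {"wx": 0,"wy": 0,"wz": 0,"x": 0,"y": 0,"z": -0.045,"jaw": 0.088},
    {"wx": 0,"wy": 0,"wz": 0,"x": 0,"y": 0,"z": -0.03,"jaw": 0.088},
    {"wx": 0,"wy": 0,"wz": 0,"x": 0,"y": 0,"z": 0,"jaw": 0.088},
  ],
)

```text
clock: 2.52
tcp_pos: [0.5135, 0.2706, 0.207]
ee_rot: [[-0.463, 0.886, -0.003], [0.886, 0.463, 0.003], [0.005, -0.001, -1.0]]
contact_force: [-0.2, -0.4, -1.0]
gripper_width: 0.0877
```

Call:
arm_command(
  force=20,
  targets=[
    {"wx": 0,"wy": 0,"wz": 0,"x": 0.001,"y": -0.002,"z": -0.011,"jaw": 0.088},
    {"wx": 0,"wy": 0,"wz": 0,"x": 0,"y": 0,"z": 0,"jaw": 0.05},
    {"wx": 0,"wy": 0,"wz": 0,"x": 0,"y": 0,"z": 0,"jaw": 0.05},
    {"wx": 0,"wy": 0,"wz": 0,"x": 0,"y": 0,"z": 0,"jaw": 0.05},
    {"wx": 0,"wy": 0,"wz": 0,"x": 0,"y": 0,"z": 0,"jaw": 0.05},
  ],
)

```text
clock: 3.15
tcp_pos: [0.5167, 0.269, 0.2002]
ee_rot: [[-0.463, 0.887, 0.004], [0.887, 0.463, 0.006], [0.003, 0.006, -1.0]]
contact_force: [0.4, -0.0, -1.6]
gripper_width: 0.0619
```

Call:
arm_command(
  targets=[
    {"wx": 0,"wy": 0,"wz": 0,"x": 0,"y": 0,"z": 0.025,"jaw": 0.05},
    {"wx": 0,"wy": 0,"wz": 0,"x": 0.01,"y": -0.019,"z": 0.03,"jaw": 0.05},
    {"wx": 0,"wy": 0,"wz": 0,"x": 0.024,"y": -0.046,"z": 0,"jaw": 0.05},
    {"wx": 0,"wy": 0,"wz": 0,"x": 0.024,"y": -0.046,"z": 0,"jaw": 0.05},
    {"wx": 0,"wy": 0,"wz": 0,"x": 0.014,"y": -0.028,"z": 0,"jaw": 0.05},
  ],
)

```text
clock: 3.78
tcp_pos: [0.5886, 0.1286, 0.2575]
ee_rot: [[-0.468, 0.884, 0.004], [0.884, 0.468, 0.005], [0.003, 0.006, -1.0]]
contact_force: [0.8, 0.2, -0.8]
gripper_width: 0.0622
```

Call:
arm_command(
  targets=[
    {"wx": 0,"wy": 0,"wz": 0,"x": 0,"y": 0,"z": 0,"jaw": 0.05},
  ],
)

```text
clock: 3.9
tcp_pos: [0.5895, 0.1266, 0.2577]
ee_rot: [[-0.465, 0.885, 0.005], [0.885, 0.465, 0.005], [0.002, 0.007, -1.0]]
contact_force: [-0.0, 0.0, -1.6]
gripper_width: 0.0617
```

Call:
arm_command(
  targets=[
    {"wx": 0,"wy": 0,"wz": 0,"x": -0.002,"y": 0.003,"z": -0.035,"jaw": 0.05},
    {"wx": 0,"wy": 0,"wz": 0,"x": 0,"y": 0,"z": -0.02,"jaw": 0.05},
    {"wx": 0,"wy": 0,"wz": 0,"x": 0,"y": 0,"z": 0,"jaw": 0.05},
  ],
)

```text
clock: 4.28
tcp_pos: [0.5867, 0.1312, 0.2018]
ee_rot: [[-0.466, 0.885, 0.005], [0.885, 0.466, 0.006], [0.003, 0.007, -1.0]]
contact_force: [-0.4, -0.4, -1.7]
gripper_width: 0.0618
```

Call:
arm_command(
  targets=[
    {"wx": 0,"wy": 0,"wz": 0,"x": 0,"y": 0,"z": -0.006,"jaw": 0.05},
    {"wx": 0,"wy": 0,"wz": 0,"x": 0,"y": 0,"z": -0.004,"jaw": 0.05},
    {"wx": 0,"wy": 0,"wz": 0,"x": 0,"y": 0,"z": 0,"jaw": 0.05},
  ],
)

```text
clock: 4.65
tcp_pos: [0.5874, 0.1322, 0.1932]
ee_rot: [[-0.467, 0.884, 0.008], [0.884, 0.467, 0.006], [0.002, 0.01, -1.0]]
contact_force: [0.0, 0.2, -1.1]
gripper_width: 0.0619
```

Call:
arm_command(
  targets=[
    {"wx": 0,"wy": 0,"wz": 0,"x": 0,"y": 0,"z": -0.002,"jaw": 0.05},
    {"wx": 0,"wy": 0,"wz": 0,"x": 0,"y": 0,"z": 0,"jaw": 0.05},
  ],
)

```text
clock: 4.9
tcp_pos: [0.5879, 0.1322, 0.192]
ee_rot: [[-0.467, 0.884, 0.009], [0.884, 0.467, 0.006], [0.001, 0.011, -1.0]]
contact_force: [0.5, 0.3, -1.8]
gripper_width: 0.0617
```

Call:
arm_command(
  targets=[
    {"wx": 0,"wy": 0,"wz": 0,"x": 0,"y": 0,"z": -0.002,"jaw": 0.05},
    {"wx": 0,"wy": 0,"wz": 0,"x": 0,"y": 0,"z": -0.002,"jaw": 0.05},
    {"wx": 0,"wy": 0,"wz": 0,"x": 0,"y": 0,"z": 0,"jaw": 0.05},
  ],
)

```text
clock: 5.28
tcp_pos: [0.5886, 0.1322, 0.1919]
ee_rot: [[-0.467, 0.884, 0.01], [0.884, 0.467, 0.005], [0.0, 0.011, -1.0]]
contact_force: [0.6, 0.7, -1.2]
gripper_width: 0.0619
```

Call:
arm_command(
  targets=[
    {"wx": 0,"wy": 0,"wz": 0,"x": 0,"y": 0,"z": 0,"jaw": 0.085},
    {"wx": 0,"wy": 0,"wz": 0,"x": 0,"y": 0,"z": 0,"jaw": 0.085},
    {"wx": 0,"wy": 0,"wz": 0,"x": 0,"y": 0,"z": 0.04,"jaw": 0.088},
    {"wx": 0,"wy": 0,"wz": 0,"x": 0,"y": 0,"z": 0.04,"jaw": 0.088},
    {"wx": 0,"wy": 0,"wz": -10.5,"x": 0,"y": 0.02,"z": 0,"jaw": 0.088},
  ],
)

```text
clock: 5.9
tcp_pos: [0.5888, 0.1513, 0.2733]
ee_rot: [[-0.293, 0.956, 0.01], [0.956, 0.293, 0.005], [0.002, 0.011, -1.0]]
contact_force: [0.3, 0.2, -1.0]
gripper_width: 0.088
```

Call:
arm_command(
  targets=[
    {"wx": 0,"wy": 0,"wz": -10.5,"x": -0.003,"y": 0.03,"z": 0,"jaw": 0.088},
    {"wx": 0,"wy": 0,"wz": -10.5,"x": -0.003,"y": 0.03,"z": 0,"jaw": 0.088},
    {"wx": 0,"wy": 0,"wz": -10.5,"x": -0.003,"y": 0.03,"z": 0,"jaw": 0.088},
    {"wx": 0,"wy": 0,"wz": -10.5,"x": -0.003,"y": 0.03,"z": 0,"jaw": 0.088},
    {"wx": 0,"wy": 0,"wz": -10.5,"x": -0.003,"y": 0.03,"z": 0,"jaw": 0.088},
  ],
)

```text
clock: 6.52
tcp_pos: [0.574, 0.3045, 0.2739]
ee_rot: [[0.598, 0.801, 0.012], [0.801, -0.598, -0.006], [0.002, 0.013, -1.0]]
contact_force: [-0.7, -0.2, -1.5]
gripper_width: 0.0883
```

Call:
arm_command(
  targets=[
    {"wx": 0,"wy": 0,"wz": -10.5,"x": 0,"y": 0.01,"z": 0,"jaw": 0.088},
    {"wx": 0,"wy": 0,"wz": -10.5,"x": 0,"y": 0,"z": 0,"jaw": 0.088},
    {"wx": 0,"wy": 0,"wz": 0,"x": 0,"y": 0,"z": 0,"jaw": 0.088},
  ],
)

```text
clock: 6.9
tcp_pos: [0.5731, 0.3176, 0.2731]
ee_rot: [[0.848, 0.529, 0.008], [0.53, -0.848, -0.01], [0.002, 0.013, -1.0]]
contact_force: [-0.6, -0.0, -0.3]
gripper_width: 0.088
```

Call:
arm_command(
  targets=[
    {"wx": 0.6,"wy": 0.5,"wz": 0,"x": -0.001,"y": 0.009,"z": -0.04,"jaw": 0.088},
    {"wx": 0,"wy": 0,"wz": 0,"x": 0,"y": 0,"z": -0.03,"jaw": 0.088},
    {"wx": 0,"wy": 0,"wz": 0,"x": 0,"y": 0,"z": 0,"jaw": 0.088},
  ],
)

```text
clock: 7.28
tcp_pos: [0.5726, 0.3264, 0.2023]
ee_rot: [[0.842, 0.539, 0.001], [0.539, -0.842, 0.002], [0.002, -0.001, -1.0]]
contact_force: [-0.1, 0.5, 0.5]
gripper_width: 0.088
```

```bash
python3 - <<'E'
from h import *
s=snap('top','t2'); im=s['color'][:,:,::-1]
cv2.imwrite('pics/c3.png',cv2.resize(im[150:310,130:310],(720,640),interpolation=cv2.INTER_CUBIC)[:600])
E
```

```text
(no output)
```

View pics/c3.png

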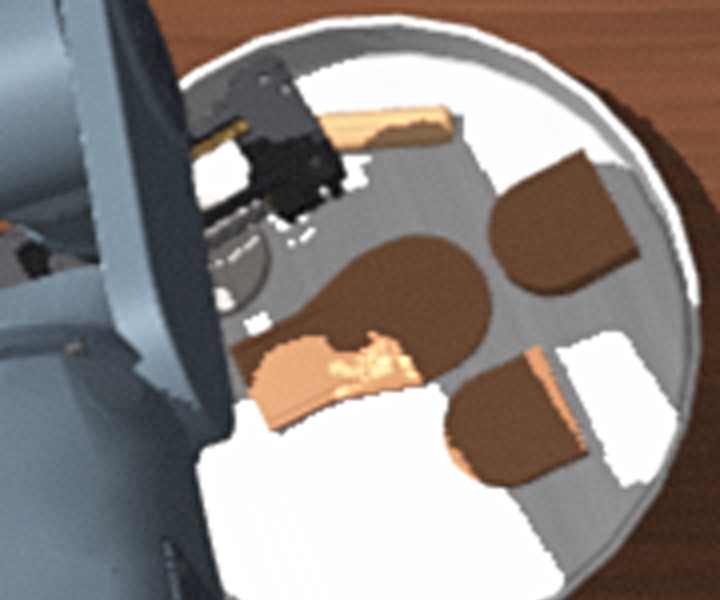

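The heel lies flat at crop (565,225), clear of the sole's toe. The sole is bare, with waist corners at (232,350) and (270,430). Next I'll grip the tin.

Call:
arm_command(
  force=15,
  targets=[
    {"wx": 0,"wy": 0,"wz": 0,"x": 0,"y": 0,"z": -0.024,"jaw": 0.088},
    {"wx": 0,"wy": 0,"wz": 0,"x": 0,"y": 0,"z": 0,"jaw": 0.06},
    {"wx": 0,"wy": 0,"wz": 0,"x": 0,"y": 0,"z": 0,"jaw": 0.06},
    {"wx": 0,"wy": 0,"wz": 0,"x": 0,"y": 0,"z": 0,"jaw": 0.06},
  ],
)

```text
clock: 7.82
tcp_pos: [0.5749, 0.3268, 0.182]
ee_rot: [[0.841, 0.541, 0.009], [0.541, -0.841, 0.004], [0.01, 0.001, -1.0]]
contact_force: [-0.1, 0.2, -0.8]
gripper_width: 0.0641
```

Call:
arm_command(
  targets=[
    {"wx": 0,"wy": 0,"wz": 0,"x": 0,"y": 0,"z": 0.025,"jaw": 0.06},
    {"wx": 0,"wy": 0,"wz": 0,"x": -0.01,"y": -0.005,"z": 0.03,"jaw": 0.06},
    {"wx": 0,"wy": 0,"wz": 0,"x": -0.045,"y": -0.024,"z": 0,"jaw": 0.06},
    {"wx": 0,"wy": 0,"wz": 0,"x": -0.045,"y": -0.024,"z": 0,"jaw": 0.06},
    {"wx": 0,"wy": 0,"wz": 0,"x": -0.044,"y": -0.024,"z": 0,"jaw": 0.06},
  ],
)

```text
clock: 8.45
tcp_pos: [0.4306, 0.249, 0.2418]
ee_rot: [[0.841, 0.541, 0.018], [0.541, -0.841, 0.007], [0.019, 0.004, -1.0]]
contact_force: [0.1, 0.7, 0.3]
gripper_width: 0.0638
```

Call:
arm_command(
  targets=[
    {"wx": 0,"wy": 0,"wz": 0,"x": 0,"y": 0,"z": 0,"jaw": 0.06},
    {"wx": 0,"wy": 0,"wz": 0,"x": 0,"y": 0,"z": -0.025,"jaw": 0.06},
    {"wx": 0,"wy": 0,"wz": 0,"x": 0,"y": 0,"z": -0.02,"jaw": 0.06},
  ],
)

```text
clock: 8.82
tcp_pos: [0.4302, 0.2488, 0.1991]
ee_rot: [[0.84, 0.541, 0.024], [0.541, -0.841, 0.009], [0.025, 0.006, -1.0]]
contact_force: [0.1, 0.3, -0.6]
gripper_width: 0.0639
```

Call:
arm_command(
  targets=[
    {"wx": -0.5,"wy": 1.4,"wz": 0,"x": 0,"y": 0,"z": -0.008,"jaw": 0.06},
    {"wx": 0,"wy": 0,"wz": 0,"x": 0,"y": 0,"z": -0.006,"jaw": 0.06},
    {"wx": 0,"wy": 0,"wz": 0,"x": 0,"y": 0,"z": -0.003,"jaw": 0.06},
    {"wx": 0,"wy": 0,"wz": 0,"x": 0,"y": 0,"z": 0,"jaw": 0.06},
  ],
)

```text
clock: 9.32
tcp_pos: [0.4328, 0.2498, 0.1824]
ee_rot: [[0.841, 0.542, 0.001], [0.542, -0.841, 0.001], [0.001, 0.0, -1.0]]
contact_force: [-0.4, 0.0, -0.7]
gripper_width: 0.0642
```

Call:
arm_command(
  targets=[
    {"wx": 0,"wy": 0,"wz": 0,"x": 0,"y": 0,"z": -0.001,"jaw": 0.085},
    {"wx": 0,"wy": 0,"wz": 0,"x": 0,"y": 0,"z": 0,"jaw": 0.085},
    {"wx": 0,"wy": 0,"wz": 0,"x": 0,"y": 0,"z": 0.05,"jaw": 0.085},
    {"wx": 0,"wy": 0,"wz": 10.5,"x": 0.01,"y": 0.005,"z": 0.05,"jaw": 0.085},
    {"wx": 0,"wy": 0,"wz": 10.5,"x": 0.01,"y": 0.005,"z": 0,"jaw": 0.07},
  ],
)

```text
clock: 9.95
tcp_pos: [0.4526, 0.2597, 0.2848]
ee_rot: [[0.583, 0.813, 0.002], [0.813, -0.583, -0.002], [-0.001, 0.002, -1.0]]
contact_force: [0.7, 0.1, -0.6]
gripper_width: 0.0773
```

Call:
arm_command(
  targets=[
    {"wx": 0,"wy": 0,"wz": 10.5,"x": 0.01,"y": 0.006,"z": 0,"jaw": 0.07},
    {"wx": 0,"wy": 0,"wz": 10.5,"x": 0.01,"y": 0.006,"z": 0,"jaw": 0.07},
    {"wx": 0,"wy": 0,"wz": 10.5,"x": 0.01,"y": 0.006,"z": 0,"jaw": 0.07},
    {"wx": 0,"wy": 0,"wz": 10.5,"x": 0.01,"y": 0.006,"z": 0,"jaw": 0.07},
    {"wx": 0,"wy": 0,"wz": 10.5,"x": 0.01,"y": 0.006,"z": 0,"jaw": 0.07},
  ],
)

```text
clock: 10.58
tcp_pos: [0.5042, 0.2908, 0.2876]
ee_rot: [[-0.31, 0.951, 0.005], [0.951, 0.31, 0.004], [0.002, 0.006, -1.0]]
contact_force: [0.6, 0.5, 0.2]
gripper_width: 0.0701
```

Call:
arm_command(
  targets=[
    {"wx": 0,"wy": 0,"wz": 10.5,"x": 0.004,"y": 0.002,"z": 0,"jaw": 0.07},
    {"wx": 0,"wy": 0,"wz": 0,"x": 0,"y": 0,"z": 0,"jaw": 0.07},
  ],
)

```text
clock: 10.82
tcp_pos: [0.5088, 0.2931, 0.288]
ee_rot: [[-0.481, 0.877, 0.006], [0.877, 0.481, 0.005], [0.002, 0.007, -1.0]]
contact_force: [-0.2, -0.2, 0.5]
gripper_width: 0.0702
```

```bash
python3 - <<'E'
from h import *
s=snap('wrist','w2'); st=bot.state();print(st['tcp_pos'],st['qpos'],st['ee_rot'].round(3))
u=np.array([.451,-.893]);w=np.array([.502,.3035]);n=np.array([.893,.451])
for a,b in ((0,0),(0,26),(0,-26),(140,0)):print(a,b,np.round(pix(s,[*(w+a*u/1e3+b*n/1e3),.013])))
E
```

```text
[0.50865484 0.29305706 0.28793788] [ 0.31996023  0.33319779  1.67199097  0.0030193   1.12979928 -0.18079961] [[-0.479  0.878  0.005]
 [ 0.878  0.479  0.005]
 [ 0.002  0.007 -1.   ]]
0 0 [317. 221.]
0 26 [353. 222.]
0 -26 [281. 220.]
140 0 [312. 383.]
```

View pics/w2.png

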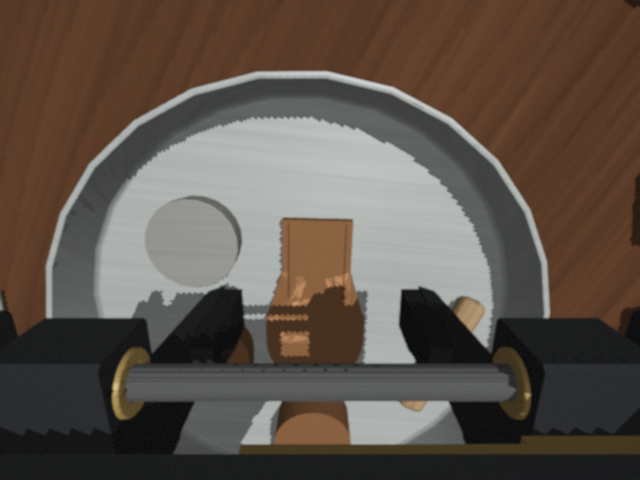

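Waist end corners are at (281,218) and (352,219), within 2–3 px of the prediction. The tin at (193,241) leaves room for a finger if I open the jaws to only 60 mm.

Call:
arm_command(
  targets=[
    {"wx": -0.3,"wy": 0.3,"wz": -1.5,"x": -0.0005,"y": -0.001,"z": -0.04,"jaw": 0.061},
    {"wx": 0,"wy": 0,"wz": 0,"x": 0,"y": 0,"z": -0.04,"jaw": 0.061},
    {"wx": 0,"wy": 0,"wz": 0,"x": 0,"y": 0,"z": -0.012,"jaw": 0.061},
    {"wx": 0,"wy": 0,"wz": 0,"x": 0,"y": 0,"z": 0,"jaw": 0.061},
  ],
)

```text
clock: 11.38
tcp_pos: [0.5082, 0.292, 0.1962]
ee_rot: [[-0.444, 0.896, 0.004], [0.896, 0.444, 0.0], [-0.001, 0.003, -1.0]]
contact_force: [-0.4, 0.4, -0.4]
gripper_width: 0.0608
```

Call:
arm_command(
  force=20,
  targets=[
    {"wx": 0,"wy": 0.2,"wz": 0.3,"x": 0,"y": 0,"z": -0.015,"jaw": 0.061},
    {"wx": 0,"wy": 0,"wz": 0,"x": 0,"y": 0,"z": -0.006,"jaw": 0.061},
    {"wx": 0,"wy": 0,"wz": 0,"x": 0,"y": 0,"z": 0,"jaw": 0.061},
  ],
)

```text
clock: 11.75
tcp_pos: [0.5094, 0.2925, 0.1768]
ee_rot: [[-0.447, 0.894, 0.004], [0.894, 0.447, 0.002], [-0.0, 0.005, -1.0]]
contact_force: [0.1, -0.0, 0.2]
gripper_width: 0.0609
```

Call:
arm_command(
  force=20,
  targets=[
    {"wx": 0,"wy": 0,"wz": 0,"x": -0.001,"y": 0,"z": -0.004,"jaw": 0.061},
    {"wx": 0,"wy": 0,"wz": 0,"x": 0,"y": 0,"z": -0.001,"jaw": 0.061},
    {"wx": 0,"wy": 0,"wz": 0,"x": 0,"y": 0,"z": 0,"jaw": 0.045},
    {"wx": 0,"wy": 0,"wz": 0,"x": 0,"y": 0,"z": 0,"jaw": 0.045},
    {"wx": 0,"wy": 0,"wz": 0,"x": 0,"y": 0,"z": 0,"jaw": 0.045},
  ],
)

```text
clock: 12.38
tcp_pos: [0.5088, 0.2927, 0.1726]
ee_rot: [[-0.447, 0.894, 0.006], [0.894, 0.447, 0.002], [-0.0, 0.006, -1.0]]
contact_force: [0.5, -0.1, -0.4]
gripper_width: 0.0512
```

Call:
arm_command(
  force=30,
  targets=[
    {"wx": 0,"wy": 0,"wz": 0,"x": 0,"y": 0,"z": 0.005,"jaw": 0.045},
    {"wx": 0,"wy": 0,"wz": 0,"x": 0,"y": 0,"z": 0.02,"jaw": 0.045},
    {"wx": 0,"wy": 0,"wz": 0,"x": 0,"y": 0,"z": 0.03,"jaw": 0.045},
    {"wx": 0,"wy": 0,"wz": 0,"x": 0,"y": 0,"z": 0.05,"jaw": 0.045},
    {"wx": 0,"wy": 0,"wz": 0,"x": 0,"y": 0,"z": 0,"jaw": 0.045},
  ],
)

```text
clock: 13.0
tcp_pos: [0.5088, 0.2928, 0.2849]
ee_rot: [[-0.447, 0.894, 0.008], [0.894, 0.447, 0.003], [-0.001, 0.009, -1.0]]
contact_force: [0.5, 0.2, -1.0]
gripper_width: 0.0517
```

```bash
python3 - <<'E'
from h import *
s=dict(np.load('pics/top0.npz'))
P=lambda u,v,z:onz(s,345+u/4.5-.4,125+v/4.5-.4,z)[:2].round(4)
for n,(a,b,z) in dict(slotL=((320,122),(365,418),.045),slotR=((418,110),(469,402),.045),gapL=((268,122),(313,420),.045),gapR=((470,95),(518,396),.045),front=((108,450),(722,366),.045),cheekL=((35,128),(78,455),.06),cheekR=((707,35),(760,352),.06),cheekfront=((78,455),(760,352),.06)).items():
    A,B=P(*a,z),P(*b,z);d=A-B;print(n,A,B,np.linalg.norm(d).round(4),np.degrees(np.arctan2(d[1],d[0])).round(2))
E
```

```text
slotL [ 0.7038 -0.1745] [ 0.561  -0.1929] 0.144 7.34
slotR [ 0.7098 -0.2212] [ 0.5688 -0.2417] 0.1425 8.27
gapL [ 0.7037 -0.1498] [ 0.56   -0.1686] 0.1449 7.45
gapR [ 0.7173 -0.2461] [ 0.5718 -0.2646] 0.1467 7.25
front [ 0.5454 -0.0728] [ 0.5864 -0.3607] 0.2908 98.11
cheekL [ 0.6957 -0.0385] [ 0.5404 -0.0579] 0.1565 7.12
cheekR [ 0.7423 -0.3553] [ 0.59   -0.3738] 0.1534 6.93
cheekfront [ 0.5404 -0.0579] [ 0.59   -0.3738] 0.3198 98.92
```

Call:
arm_command(
  targets=[
    {"wx": -0.2,"wy": 0.4,"wz": 7.1,"x": -0.0107,"y": -0.053,"z": 0,"jaw": 0.045},
    {"wx": 0,"wy": 0,"wz": 7.1,"x": -0.0107,"y": -0.053,"z": 0,"jaw": 0.045},
    {"wx": 0,"wy": 0,"wz": 7.1,"x": -0.0107,"y": -0.053,"z": 0,"jaw": 0.045},
    {"wx": 0,"wy": 0,"wz": 7.1,"x": -0.0107,"y": -0.053,"z": 0,"jaw": 0.045},
    {"wx": 0,"wy": 0,"wz": 7.1,"x": -0.0107,"y": -0.053,"z": 0,"jaw": 0.045},
  ],
)

```text
clock: 13.62
tcp_pos: [0.4519, 0.0241, 0.2863]
ee_rot: [[-0.896, 0.445, 0.003], [0.445, 0.896, 0.003], [-0.001, 0.004, -1.0]]
contact_force: [1.1, -0.8, -0.8]
gripper_width: 0.0518
```

Call:
arm_command(
  targets=[
    {"wx": 0,"wy": 0,"wz": 7.1,"x": -0.0107,"y": -0.053,"z": 0,"jaw": 0.045},
    {"wx": 0,"wy": 0,"wz": 7.1,"x": -0.0107,"y": -0.053,"z": 0,"jaw": 0.045},
    {"wx": 0,"wy": 0,"wz": 7.1,"x": -0.0107,"y": -0.053,"z": 0,"jaw": 0.045},
    {"wx": 0,"wy": 0,"wz": 7.1,"x": -0.0107,"y": -0.053,"z": 0,"jaw": 0.045},
    {"wx": 0,"wy": 0,"wz": 7.1,"x": -0.0107,"y": -0.053,"z": 0,"jaw": 0.045},
  ],
)

```text
clock: 14.25
tcp_pos: [0.3935, -0.2482, 0.2865]
ee_rot: [[-0.984, -0.179, 0.0], [-0.179, 0.984, 0.004], [-0.001, 0.004, -1.0]]
contact_force: [0.2, -0.5, -1.6]
gripper_width: 0.0514
```

Call:
arm_command(
  targets=[
    {"wx": 0,"wy": 0,"wz": 0,"x": 0,"y": 0,"z": 0,"jaw": 0.045},
  ],
)

```text
clock: 14.38
tcp_pos: [0.3926, -0.2513, 0.2868]
ee_rot: [[-0.984, -0.176, 0.001], [-0.176, 0.984, 0.003], [-0.001, 0.003, -1.0]]
contact_force: [0.5, 0.5, -0.7]
gripper_width: 0.0515
```

```bash
python3 - <<'E'
from h import *
st=bot.state();print(st['tcp_pos'],st['qpos'],st['ee_rot'].round(4));print(ray(snap('wrist','w3'),320,240))
s=snap('top','t3');print(ray(s,320,240));im=s['color'][:,:,::-1]
cv2.imwrite('pics/c4.png',np.hstack([cv2.resize(im[130:290,330:520],(475,400),interpolation=cv2.INTER_CUBIC),cv2.resize(cv2.imread('pics/w3.png'),(320,240)).__class__(np.vstack([cv2.resize(cv2.imread('pics/w3.png'),(320,240)),np.zeros((160,320,3),'uint8')]).shape,'uint8',np.vstack([cv2.resize(cv2.imread('pics/w3.png'),(320,240)),np.zeros((160,320,3),'uint8')]).tobytes())]))
E
```

```text
[ 0.3926191  -0.25130372  0.28678787] [-0.82558691  0.08581254  1.97534591  0.00263386  1.0819746  -2.57406591] [[-9.845e-01 -1.755e-01  7.000e-04]
 [-1.755e-01  9.845e-01  2.700e-03]
 [-1.100e-03  2.500e-03 -1.000e+00]]
(array([ 0.31583162, -0.26427426,  0.26684697]), array([ 0.29733563,  0.05187595, -0.95336796]))
(array([0.33920459, 0.01391737, 1.23327985]), array([ 0.14425826,  0.0124778 , -0.98958284]))
```

View pics/c4.png

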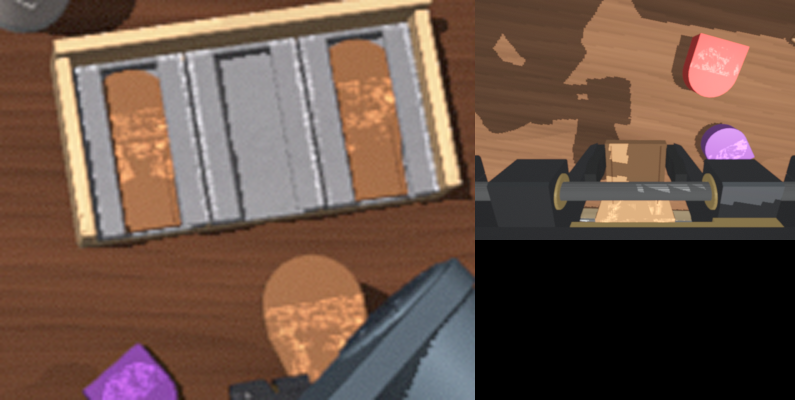

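The top crop shows the sole held level-ish with its toe tip at crop (310,255), short of the middle mouth. The bystanders are clear. I'll align and lower.

Call:
arm_command(
  targets=[
    {"wx": -0.1,"wy": 0,"wz": -2.5,"x": 0.0095,"y": 0.013,"z": -0.03,"jaw": 0.045},
    {"wx": 0,"wy": 0,"wz": 0,"x": 0,"y": 0,"z": -0.03,"jaw": 0.045},
    {"wx": 0,"wy": 0,"wz": 0,"x": 0,"y": 0,"z": -0.02,"jaw": 0.045},
    {"wx": 0,"wy": 0,"wz": 0,"x": 0,"y": 0,"z": 0,"jaw": 0.045},
  ],
)

```text
clock: 14.98
tcp_pos: [0.4034, -0.2283, 0.2041]
ee_rot: [[-0.991, -0.135, -0.001], [-0.135, 0.991, 0.005], [0.0, 0.006, -1.0]]
contact_force: [-0.0, 0.1, -1.1]
gripper_width: 0.0516
```

```bash
python3 - <<'E'
from h import *
st=bot.state();print(st['tcp_pos'],st['ee_rot'].round(4))
T=st['tcp_pos'];a=-st['ee_rot'][:,0];n=np.array([-a[1],a[0],0]);b=T-[0,0,.1676]
t=snap('top','t4');s=snap('side','s4')
for nm,q in (('top',t),('side',s)):
    print(nm,'tip',np.round(pix(q,b+.127*a+[0,0,.008]),1),'toeL/R',[np.round(pix(q,b+.088*a+k*n+[0,0,.008]),1) for k in (.039,-.039)],'mouth',np.round(pix(q,(.5655,-.2166,.026)),1))
A=cv2.resize(t['color'][170:270,400:500,::-1],(400,400),interpolation=cv2.INTER_CUBIC)
u,v=map(int,pix(s,(.53,-.22,.03)));print('side crop off',u-50,v-50)
B=cv2.resize(s['color'][v-50:v+50,u-50:u+50,::-1],(400,400),interpolation=cv2.INTER_CUBIC)
cv2.imwrite('pics/c5.png',np.hstack([A,B]))
E
```

```text
[ 0.40340054 -0.22826241  0.20412109] [[-9.909e-01 -1.348e-01 -1.100e-03]
 [-1.348e-01  9.909e-01  5.500e-03]
 [ 4.000e-04  5.600e-03 -1.000e+00]]
top tip [434.7 232.5] toeL/R [array([419.2, 253.3]), array([456.1, 248.4])] mouth [435.3 217.1]
side tip [355.3 200.8] toeL/R [array([363. , 210.7]), array([372.4, 197.2])] mouth [345.5 201.6]
side crop off 306 153
```

View pics/c5.png

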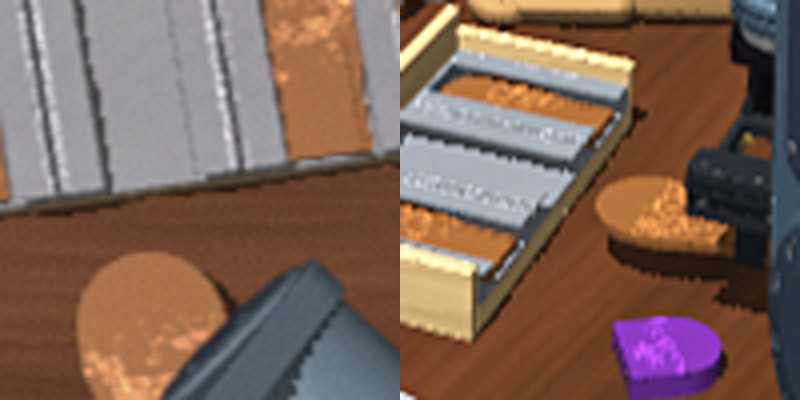

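The toe matches the prediction within about 2 px in both views: top tip at crop (150,251), side leftmost point at (598,205). It sits about 10 mm left of the slot line, so I'll correct that.

Call:
arm_command(
  targets=[
    {"wx": -0.3,"wy": 0,"wz": -0.2,"x": 0.0015,"y": -0.01,"z": -0.006,"jaw": 0.045},
    {"wx": 0,"wy": 0,"wz": 0,"x": 0,"y": 0,"z": 0,"jaw": 0.045},
    {"wx": 0,"wy": 0,"wz": 0,"x": 0,"y": 0,"z": 0,"jaw": 0.045},
  ],
)

```text
clock: 15.45
tcp_pos: [0.4068, -0.2406, 0.2018]
ee_rot: [[-0.991, -0.131, 0.005], [-0.131, 0.991, -0.006], [-0.004, -0.007, -1.0]]
contact_force: [0.8, 0.0, -1.5]
gripper_width: 0.0513
```

Call:
arm_command(
  targets=[
    {"wx": 0.3,"wy": 0.3,"wz": 0,"x": 0.004,"y": 0.003,"z": -0.005,"jaw": 0.045},
    {"wx": 0,"wy": 0,"wz": 0,"x": 0.005,"y": 0.0007,"z": 0,"jaw": 0.045},
  ],
)

```text
clock: 15.7
tcp_pos: [0.416, -0.2369, 0.1967]
ee_rot: [[-0.991, -0.13, -0.001], [-0.13, 0.991, -0.001], [0.001, -0.001, -1.0]]
contact_force: [-0.1, 1.0, -0.4]
gripper_width: 0.0513
```

Call:
arm_command(
  targets=[
    {"wx": 0,"wy": 0,"wz": 0,"x": 0.012,"y": 0.0016,"z": 0.001,"jaw": 0.045},
    {"wx": 0,"wy": 0,"wz": 0,"x": 0.012,"y": 0.0016,"z": 0,"jaw": 0.045},
    {"wx": 0,"wy": 0,"wz": 0,"x": 0.012,"y": 0.0016,"z": 0,"jaw": 0.045},
  ],
)

```text
clock: 16.08
tcp_pos: [0.4546, -0.2317, 0.1979]
ee_rot: [[-0.992, -0.13, -0.0], [-0.13, 0.992, -0.001], [0.0, -0.001, -1.0]]
contact_force: [-0.5, 0.3, -0.8]
gripper_width: 0.0513
```

```bash
python3 - <<'E'
from h import *
t=snap('top','t5');s=snap('side','s5')
A=cv2.resize(t['color'][160:260,390:490,::-1],(400,400),interpolation=cv2.INTER_CUBIC)
B=cv2.resize(s['color'][160:240,300:380,::-1],(400,400),interpolation=cv2.INTER_CUBIC)
cv2.imwrite('pics/c6.png',np.hstack([A,B]));print(bot.state()['tcp_pos'])
E
```

```text
[ 0.45502193 -0.23182503  0.19806226]
```

View pics/c6.png

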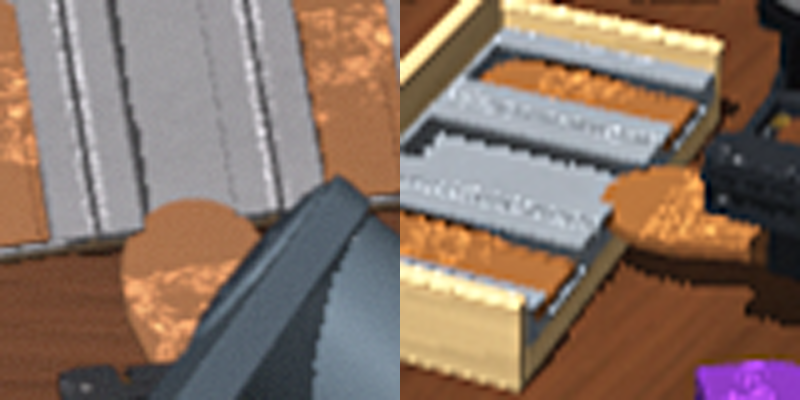

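The toe tip (crop 195,198) is centred in the slot (147–240) and its edge passes under the left lip. Now I'll continue the insertion.

Call:
arm_command(
  targets=[
    {"wx": 0,"wy": 0,"wz": 0,"x": 0.0149,"y": 0.002,"z": 0,"jaw": 0.045},
    {"wx": 0,"wy": 0,"wz": 0,"x": 0.0149,"y": 0.002,"z": 0,"jaw": 0.045},
    {"wx": 0,"wy": 0,"wz": 0,"x": 0.0149,"y": 0.002,"z": 0,"jaw": 0.045},
  ],
)

```text
clock: 16.55
tcp_pos: [0.5019, -0.2253, 0.1978]
ee_rot: [[-0.992, -0.13, 0.0], [-0.13, 0.992, -0.001], [0.0, -0.001, -1.0]]
contact_force: [0.1, -0.3, -0.2]
gripper_width: 0.0516
```

Call:
arm_command(
  targets=[
    {"wx": 0,"wy": 0,"wz": 0,"x": 0.0149,"y": 0.002,"z": 0,"jaw": 0.045},
    {"wx": 0,"wy": 0,"wz": 0,"x": 0.0149,"y": 0.002,"z": 0,"jaw": 0.045},
    {"wx": 0,"wy": 0,"wz": 0,"x": 0.01,"y": 0.0013,"z": 0,"jaw": 0.045},
  ],
)

```text
clock: 16.92
tcp_pos: [0.5452, -0.2194, 0.1977]
ee_rot: [[-0.991, -0.131, 0.0], [-0.131, 0.991, -0.001], [-0.0, -0.001, -1.0]]
contact_force: [0.5, -0.0, -1.3]
gripper_width: 0.0519
```

Call:
arm_command(
  targets=[
    {"wx": 0,"wy": 0,"wz": 0,"x": 0,"y": 0,"z": -0.003,"jaw": 0.045},
    {"wx": 0,"wy": 0,"wz": 0,"x": 0,"y": 0,"z": 0,"jaw": 0.062},
    {"wx": 0,"wy": 0,"wz": 0,"x": 0,"y": 0,"z": 0,"jaw": 0.062},
    {"wx": 0,"wy": 0,"wz": 0,"x": 0,"y": 0,"z": 0.03,"jaw": 0.062},
    {"wx": 0,"wy": 0,"wz": 0,"x": -0.02,"y": -0.0027,"z": 0.02,"jaw": 0.03},
  ],
)

```text
clock: 17.55
tcp_pos: [0.5245, -0.2219, 0.2439]
ee_rot: [[-0.991, -0.131, -0.003], [-0.131, 0.991, 0.001], [0.003, 0.001, -1.0]]
contact_force: [0.1, -0.1, 0.9]
gripper_width: 0.0537
```

Call:
arm_command(
  targets=[
    {"wx": 0,"wy": 0,"wz": 0,"x": -0.03,"y": -0.004,"z": 0,"jaw": 0},
    {"wx": 0,"wy": 0,"wz": 0,"x": 0,"y": 0,"z": 0,"jaw": 0},
    {"wx": 0,"wy": 0,"wz": 0,"x": 0,"y": 0,"z": -0.02,"jaw": 0},
    {"wx": 0,"wy": 0,"wz": 0,"x": 0,"y": 0,"z": -0.02,"jaw": 0},
  ],
)

```text
clock: 18.05
tcp_pos: [0.4949, -0.2277, 0.2078]
ee_rot: [[-0.992, -0.128, 0.005], [-0.128, 0.992, -0.005], [-0.005, -0.006, -1.0]]
contact_force: [-0.4, -0.6, 0.7]
gripper_width: 0.0139
```

Call:
arm_command(
  targets=[
    {"wx": 0.3,"wy": 0.3,"wz": 0,"x": 0,"y": 0.0015,"z": -0.012,"jaw": 0},
    {"wx": 0,"wy": 0,"wz": 0,"x": 0,"y": 0,"z": 0,"jaw": 0},
    {"wx": 0,"wy": 0,"wz": 0,"x": 0.005,"y": 0.0007,"z": 0,"jaw": 0},
  ],
)

```text
clock: 18.42
tcp_pos: [0.5007, -0.2253, 0.1944]
ee_rot: [[-0.992, -0.128, -0.001], [-0.128, 0.992, 0.002], [0.001, 0.002, -1.0]]
contact_force: [0.2, 0.3, -0.4]
gripper_width: 0.0007
```

```bash
python3 - <<'E'
from h import *
t=snap('top','t6');s=snap('side','s6')
A=cv2.resize(t['color'][160:260,390:490,::-1],(400,400),interpolation=cv2.INTER_CUBIC)
B=cv2.resize(s['color'][160:240,300:380,::-1],(400,400),interpolation=cv2.INTER_CUBIC)
cv2.imwrite('pics/c7.png',np.hstack([A,B]));print(bot.state()['tcp_pos'])
E
```

```text
[ 0.50111607 -0.22531352  0.19480154]
```

View pics/c7.png

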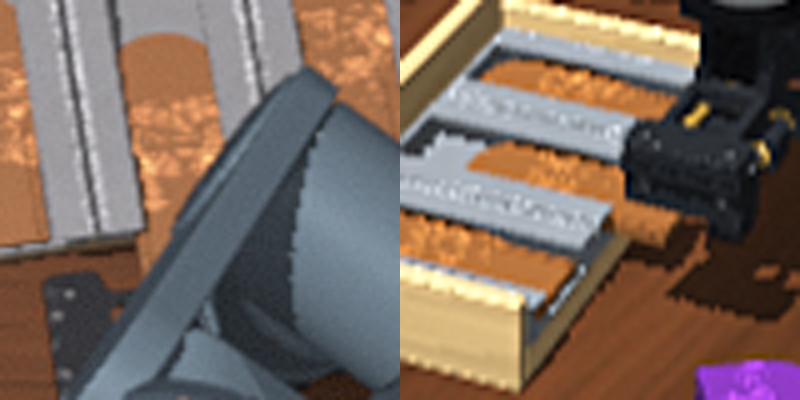

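The sole lies under both lips with its tip at about (165,35) in the top crop, and the closed fingers are behind it. Now I'll push.

Call:
arm_command(
  targets=[
    {"wx": 0,"wy": 0,"wz": 0,"x": 0.012,"y": 0.0016,"z": 0,"jaw": 0},
    {"wx": 0,"wy": 0,"wz": 0,"x": 0.012,"y": 0.0016,"z": 0,"jaw": 0},
    {"wx": 0,"wy": 0,"wz": 0,"x": 0.01,"y": 0.0013,"z": 0,"jaw": 0},
  ],
)

```text
clock: 18.9
tcp_pos: [0.5376, -0.2208, 0.196]
ee_rot: [[-0.992, -0.128, 0.001], [-0.128, 0.992, 0.0], [-0.001, 0.0, -1.0]]
contact_force: [0.0, -0.2, -0.2]
gripper_width: 0.0003
```

Call:
arm_command(
  targets=[
    {"wx": 0,"wy": 0,"wz": 0,"x": 0.008,"y": 0.001,"z": 0,"jaw": 0},
    {"wx": 0,"wy": 0,"wz": 0,"x": 0.006,"y": 0.0008,"z": 0,"jaw": 0},
  ],
)

```text
clock: 19.15
tcp_pos: [0.553, -0.2187, 0.196]
ee_rot: [[-0.992, -0.129, 0.001], [-0.129, 0.992, 0.0], [-0.001, -0.0, -1.0]]
contact_force: [-0.5, -0.1, 1.7]
gripper_width: 0.0001
```

Call:
arm_command(
  targets=[
    {"wx": 0,"wy": 0,"wz": 0,"x": 0.004,"y": 0.0005,"z": -0.001,"jaw": 0},
    {"wx": 0,"wy": 0,"wz": 0,"x": 0.003,"y": 0.0004,"z": 0,"jaw": 0},
  ],
)

```text
clock: 19.4
tcp_pos: [0.5604, -0.2177, 0.1948]
ee_rot: [[-0.992, -0.129, 0.0], [-0.129, 0.992, 0.0], [-0.0, 0.0, -1.0]]
contact_force: [-2.6, 0.2, 0.2]
gripper_width: 0.0006
```

Call:
arm_command(
  targets=[
    {"wx": 0,"wy": 0,"wz": 0,"x": 0.002,"y": 0.0003,"z": 0,"jaw": 0},
    {"wx": 0,"wy": 0,"wz": 0,"x": 0.002,"y": 0.0003,"z": 0,"jaw": 0},
  ],
)

```text
clock: 19.65
tcp_pos: [0.5621, -0.2177, 0.1947]
ee_rot: [[-0.992, -0.13, -0.009], [-0.13, 0.992, 0.001], [0.009, 0.002, -1.0]]
contact_force: [-10.7, -1.9, 9.0]
gripper_width: 0.0008
```

Call:
arm_command(
  targets=[
    {"wx": 0,"wy": 0,"wz": 0,"x": 0.002,"y": 0.0003,"z": 0,"jaw": 0},
  ],
)

```text
clock: 19.77
tcp_pos: [0.5628, -0.2177, 0.1947]
ee_rot: [[-0.991, -0.13, -0.014], [-0.13, 0.992, 0.001], [0.013, 0.003, -1.0]]
contact_force: [-9.2, -1.1, 7.2]
gripper_width: 0.0005
```

Call:
arm_command(
  targets=[
    {"wx": 0,"wy": 0,"wz": 0,"x": -0.015,"y": -0.002,"z": 0,"jaw": 0},
    {"wx": 0,"wy": 0,"wz": 0,"x": -0.03,"y": -0.004,"z": 0,"jaw": 0},
    {"wx": 0,"wy": 0,"wz": 0,"x": -0.02,"y": 0,"z": 0.05,"jaw": 0},
    {"wx": 0,"wy": 0,"wz": 0,"x": -0.02,"y": -0.02,"z": 0.055,"jaw": 0},
    {"wx": 0,"wy": 0,"wz": 0,"x": -0.02,"y": -0.04,"z": 0.04,"jaw": 0},
  ],
)

```text
clock: 20.4
tcp_pos: [0.4518, -0.2815, 0.3383]
ee_rot: [[-0.991, -0.133, -0.018], [-0.133, 0.991, 0.007], [0.017, 0.01, -1.0]]
contact_force: [0.7, -2.0, -0.1]
gripper_width: 0.0003
```

Call:
arm_command(
  targets=[
    {"wx": 0,"wy": 0,"wz": 0,"x": -0.03,"y": -0.05,"z": 0.02,"jaw": 0},
    {"wx": 0,"wy": 0,"wz": 0,"x": -0.03,"y": -0.05,"z": 0.02,"jaw": 0},
    {"wx": 0,"wy": 0,"wz": 0,"x": -0.03,"y": -0.05,"z": 0.02,"jaw": 0},
    {"wx": 0,"wy": 0,"wz": 0,"x": 0,"y": -0.03,"z": 0,"jaw": 0},
    {"wx": 0,"wy": 0,"wz": 0,"x": 0,"y": 0,"z": 0,"jaw": 0},
  ],
)

```text
clock: 21.02
tcp_pos: [0.3553, -0.4666, 0.4042]
ee_rot: [[-0.992, -0.129, -0.01], [-0.129, 0.992, -0.002], [0.011, -0.001, -1.0]]
contact_force: [-0.2, 0.6, -0.2]
gripper_width: 0.0006
```

```bash
python3 - <<'E'
from h import *
t=snap('top','t7')
A=t['color'][145:330,135:330,::-1];B=t['color'][125:235,345:520,::-1]
A=cv2.resize(A,(390,370),interpolation=cv2.INTER_CUBIC);B=cv2.resize(B,(410,258),interpolation=cv2.INTER_CUBIC)
C=np.zeros((370,800,3),'uint8');C[:,:390]=A;C[:258,390:]=B
cv2.imwrite('pics/c8.png',C);st=bot.state();print(st['tcp_pos'],st['contact_force'],st['qpos'])
E
```

```text
[ 0.35566054 -0.46557688  0.40418776] [-0.23325143  0.56551381  0.21148205] [-1.11826602  0.20684866  1.57751736 -0.01060693  1.36041212 -2.81738912]
```

View pics/c8.png

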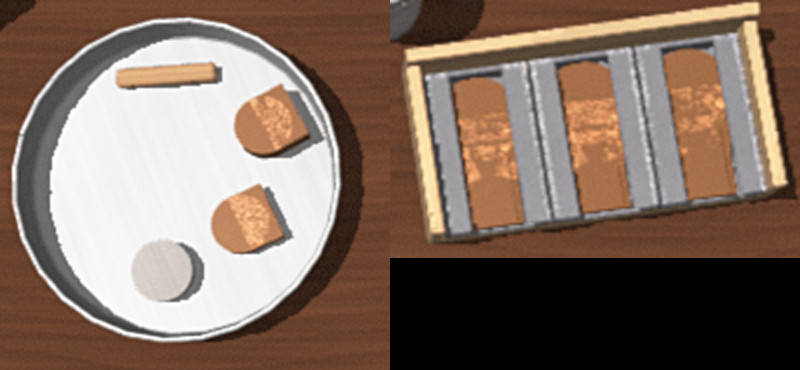

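All three sole ends lie on one line: left (497,226), middle (605,209), right (710,194). The heel, lift, tin and burnisher are flat in the basin. I'll hand the job in.

```bash
python3 -c "
from cell import bot
print(bot.close_job())"
```

```text
the job is handed in; nothing more can be done
None
```

The loose half sole is in the empty middle pigeonhole, toe first, flat under the lips and pushed home. The job is handed in.

**What I did:** I moved the heel off the sole to a free spot in the basin. I then moved the wax tin, the piece close beside the waist, to another free spot. I slid the sole in toe first while gripping its waist, then pushed it the rest of the way with closed fingers.

**Last checks:**
- **Fully home:** the push stopped firmly at about 10 N, within about 1 mm of where I expected the back stop. In the final top view its cut end is in line with the two stock soles, as far as the picture shows.
- **Basin:** the heel, heel lift, tin and burnisher all lie flat inside it.
- **Rack and bench:** the two stock soles look undisturbed, and I made no contact with anything else. The final picture covered only the basin and rack, so the rest of the bench was not checked again at the end.
- **Limits:** the robot's clock stood at about 21 s at hand-in. The highest force reading after any move was about 14 N, during the push.

No check failed. The grip widths read slightly small: 64 mm on the 66 mm tin and 51.5 mm on the 52 mm waist. This had no visible effect.

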